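Comb seal blanks into a fluted tray

ROBOT

A 7-joint arm with a two-finger parallel gripper is mounted at the origin on the work surface. World frame = base frame: x ahead of the robot, y to its left, z up, the work surface at z = 0. Lengths are in m, angles in rad, forces in N, time in s.
With the tool pointing down it reaches from about 0.425 to 0.925 m from the base axis. Payload 6.8 kg.
Tool frame: the origin (TCP) lies between the finger pads; the fingertips stand 14 mm ahead of it and the grasp point (between the pads) lies 5 mm behind it; z points along the fingers, y is the line along which they close (so a half turn about z gives the same grasp; the last joint's range is limited). The gripper opens to 85 mm and grips with 20 to 120 N. Pads are 22 mm wide; open, the fingers measure 114 mm over their backs; the gripper's body (76 mm by 85 mm) begins 54 mm behind the grasp point. The pads swing forward as they close: fully open they stand 13 mm farther back than shut.
Start: joints at [-0.108, 0.477, 0.022, 1.555, -0.011, 1.109, -0.083], TCP at [0.675, 0, 0.207] pointing down, gripper open.
Joint ranges: [-2.96, 2.96], [-0.34, 2.1], [-1.41, 1.46], [0.24, 2.44], [-1.37, 4.51], [0.17, 1.92], [-2.96, 2.96]. Speed limits (rad/s): [2.39, 2.39, 3.14, 3.14, 3.14, 3.14, 3.14].

INTERFACE

Orientations are given as a rotation vector (axis times angle).
In Python, from bench import r, eyes, ticket gives the robot as it stands. The module is installed in compiled form; this text tells all that it offers.
- The arm moves only by the tool arm_command, never from a script. Its argument "plan" is text: rows parted by semicolons, each of 4 numbers parted by spaces: the shift along the tool's x, y, z in m, then the turn about the tool's z in degrees. In form: tx ty tz yaw; .... A call has 1 to 20 rows; each row shifts and turns the commanded pose from where the row before left it, along the tool's axes as they then stand; what a row does not reach is not made up. A row lasts 1/8 s, in which the tool goes at most 62.5 mm and 10.7 degrees, less where a joint would pass 70% of its speed; a pose out of reach is approached as far as the arm can. A call is refused whole if a number of a shift passes 0.0625 or a number of a turn 10.7, either way. A call with a gripper value outside its range is refused whole. "hand" is the closure, from -1 (fully open) to 1 (shut), set as the call begins (left out, the last holds). The fingers move at their own pace and stop on an object; "grip_force" is the grip in N (left out, the last holds). Time passes only in rows, so rows that do not move let the fingers close. It gives the time, the measured TCP pose, the force, the opening and the grip force at its end, in the units of the state.
- r.get_obs(): the state, without advancing time (a new reading comes with each control period).
- eyes.grab_frame(name): name is "scene" or "side" or "wrist"; returns (picture, depth): 384x512x3 uint8, red, green, blue; 384x512 float32, m along the optical axis (not along the pixel's ray), 0 where there is no reading.
- eyes.calibration(name): a dict with "fov_y" (degrees; the focal length in pixels is half the picture's height over the tangent of half this angle, whatever the lens; pixels are square), "cx", "cy" (the principal point, pixels), "origin" and "attitude" of the camera in the world; the wrist camera has in their place "tool_from_camera" (4x4, takes a point from camera to tool coordinates, whose origin is the TCP and whose axes are the flange's). Camera axes: x right, y up, looking along -z (the intrinsics and any distortion apply to the point x, -y, -z); pixel columns grow to the right and rows downward; lengths in m; the calibration is good to about 2 mm. A picture is of the moment at which its call begins: read the wrist's pose just before it. calibration takes no time and is no camera call.
- ticket.hand_in(): hands the job in; it is judged then, once.
The state is a dict: "clock": time; "joints": joint angles; "qvel": joint speeds; "tau": joint torques, N m; "tcp_pos": TCP position; "orientation": TCP orientation; "contact_force": force on the tool from outside, world axes, zero at the start; "moment": the same for the moment, N m; "grip_width": finger opening in m; "gripper_force": force on a finger pad.
Only numpy, scipy, OpenCV 4.12 (cv2) and the standard library are available. Lean on these libraries where they do the work, as an engineer would, in place of code of your own. Each camera call takes 0.05 s, during which the arm holds its last target. There are 200 camera calls.

TASK

The four round seal blanks lie askew across the ridges of the fluted tray. Take the little rake from its stand and comb it across the tray, touching the blanks with nothing but the rake, until every blank lies right down in a groove of its own, parallel to the ridges. Then lay the rake back on its stand as you found it, tines standing on the base plate and handle in the saddle, and leave the other things on the table undisturbed.

Things in the scene. Friction and masses are not known exactly. Their poses are not given: they have to be found in the camera images.
- tray: Dark-framed tray with a pale fluted wooden floor, fixed to the table, 180 (x) x 92 (y) x 27 mm high outside, walls 6 mm thick, so 168 x 80 mm inside. Origin: centre of the underside, z up. Seven grooves run along y, side by side at 20 mm pitch, centred at x = -60, -40 .. 60 mm; floors 11 mm wide at z = 6 mm, sloping flanks, 17 mm wide at the top. Tray and stand may swap sides and are turned up to 20 degrees.
- tray_ridges (a point): Middle of the tray at the height of its ridge tops, (0, 0, 17) mm in the tray frame. The ridges, rounded and 3 mm wide on top, are at x = -70, -50 .. 70 mm. From the outermost ridges to the end walls (|x| = 70 to 84 mm) runs a flat ledge, also at z = 17 mm; beyond |x| = 72 mm it is free of blanks at the start. All four walls stop at z = 27 mm.
- rake: Small wooden hand rake, 80 g, with one row of seven steel tines, 4 mm thick, 10 mm apart, 64 mm over all. Origin: middle of the row of tine tips; y along the row, z up along the tines. Handle 16 mm wide (y), 14 mm deep, 150 mm long, flat-sided, from the head bar towards -x, rising at 15 degrees. It starts on its stand with z vertical and is used in this same attitude.
- rake_head (a point): Middle of the rake's wooden head bar (14 x 72 x 12 mm), 30 mm above the tine tips; the tines stand 24 mm free below it. Held with the tips 4 to 5 mm above the ridge tops and drawn slowly (about 50 mm/s) across the ridges, the tines clear blanks lying in grooves (tops 1 mm above the ridges) and push along those lying on the ridges.
- rake_grip (a point): Point on the axis of the rake's handle, 60 mm up the handle from the head bar, at (-58, 0, 45.5) mm in the rake's frame; a good place to grip, across the 16 mm width, from above.
- rake_tail (a point): Point on the axis of the rake's handle near its free end, at (-125.6, 0, 63.6) mm in the rake's frame; this part lies on the stand's saddle.
- stand: Dark wooden rake stand fixed to the table: base plate 190 x 90 x 8 mm and, near its -x end, an upright with a rounded saddle between two outward-flared cheeks, 87 mm high, about 28 mm apart at the saddle and 45 mm at the top. Origin: centre of the underside, z up. At rest the rake's origin is at (70, 0, 8) mm in this frame, within 3 mm, axes parallel.
- stand_saddle (a point): Middle of the top of the stand's saddle, at (-55.6, 0, 64) mm in the stand's frame.
- seal_a: Bystander: upright brown carved seal, 24 mm square, 60 mm high, origin under its centre.
- seal_b: Bystander: upright grey-green carved seal, 28 mm square, 58 mm high, origin under its centre.
- paste_jar: Bystander: round blue porcelain seal-paste jar, 60 mm across, 31 mm high, origin under its centre.
- vise: Bystander, fixed: pale wooden seal vise 60 x 125 x 44 mm, origin under its centre.
- blank1: Round seal blank of polished natural stone, 12 mm diameter, 60 mm long, flat ends, about 18 g; slides easily. Origin: middle of its axis; its own y runs along the axis. Lies askew across the tray's ridges at the start (axis about 30 to 52 degrees from the grooves, up to 23 mm above the tray's underside); lying in a groove its axis is 12 mm above the tray's underside.
- blank2: Round seal blank of polished natural stone, 12 mm diameter, 60 mm long, flat ends, about 18 g; slides easily. Origin: middle of its axis; its own y runs along the axis. Lies askew across the tray's ridges at the start (axis about 30 to 52 degrees from the grooves, up to 23 mm above the tray's underside); lying in a groove its axis is 12 mm above the tray's underside.
- blank3: Round seal blank of polished natural stone, 12 mm diameter, 60 mm long, flat ends, about 18 g; slides easily. Origin: middle of its axis; its own y runs along the axis. Lies askew across the tray's ridges at the start (axis about 30 to 52 degrees from the grooves, up to 23 mm above the tray's underside); lying in a groove its axis is 12 mm above the tray's underside.
- blank4: Round seal blank of polished natural stone, 12 mm diameter, 60 mm long, flat ends, about 18 g; slides easily. Origin: middle of its axis; its own y runs along the axis. Lies askew across the tray's ridges at the start (axis about 30 to 52 degrees from the grooves, up to 23 mm above the tray's underside); lying in a groove its axis is 12 mm above the tray's underside.
Not all that is in view belongs to the job. Leave any green look-alike of the rake alone. Leave any green look-alike of the blank1 alone.

How it is judged:
By the outcome, as a careful person would: the job done as asked, in the order asked, and still so for the second after the job is handed in, with the robot touching nothing.
It also fails if it takes over 58 s, if anything falls off the work surface, if the arm or the gripper's body presses on something with over 40 N, if the wrist force passes 120 N, or if a joint passes its speed limit or range.

## Working session

There is one attempt and no reset: what is moved stays moved. The work goes in short steps, Python scripts to look and compute and a tool call to move; the robot and the scene stay as the last step left them, time stands still between calls to the robot, and variables do not carry over. Pictures are saved under pics/ and viewed, at most 10 in all, crops included, and the job is handed in when it is done.

Besides the shell and the picture viewer there is one more tool, called after "Emit:" as name(argument=value, ...), one argument or row to a line, values as JSON. arm_command: Moves the arm, as the interface text tells. Its arguments: {"type":"object","properties":{"plan":{"type":"string"},"hand":{"type":"number"},"grip_force":{"type":"number"}},"required":["plan"]}

```bash
mkdir -p pics
cat > h.py <<'E'
import numpy as np, cv2
from scipy.spatial.transform import Rotation as R
from bench import r, eyes, ticket
def rotm(a):
    a=np.array(a,float)
    return a if a.shape==(3,3) else (R.from_rotvec(a).as_matrix() if a.size==3 else R.from_quat(a).as_matrix())
def cam(name):
    c=eyes.calibration(name); f=192/np.tan(np.radians(c['fov_y'])/2)
    if 'origin' in c: return c,f,np.array(c['origin']),rotm(c['attitude'])
    o=r.get_obs(); T=np.eye(4);T[:3,:3]=rotm(o['orientation']);T[:3,3]=o['tcp_pos']
    T=T@np.array(c['tool_from_camera']); return c,f,T[:3,3],T[:3,:3]
def shot(name):
    k=cam(name); p,d=eyes.grab_frame(name); return k,p,d
def pts(k,d):
    c,f,o,A=k; v,u=np.mgrid[:384,:512]
    return np.stack([(u-c['cx'])/f*d,-(v-c['cy'])/f*d,-d],-1)@A.T+o
def plane(k,uv,z):
    c,f,o,A=k; uv=np.atleast_2d(uv)
    w=np.c_[(uv[:,0]-c['cx'])/f,-(uv[:,1]-c['cy'])/f,-np.ones(len(uv))]@A.T
    return o+w*((z-o[2])/w[:,2])[:,None]
def save(n,p): cv2.imwrite('pics/'+n,np.ascontiguousarray(p[...,::-1]))
E
python3 - <<'E'
from h import *
print(r.get_obs())
for n in ['scene','side','wrist']:
    print(n,eyes.calibration(n))
ims=[shot(n) for n in ['scene','side','wrist']]
for n,(k,p,d) in zip(['scene','side','wrist'],ims): save(n+'0.png',p); np.savez('pics/'+n+'0.npz',p=p,d=d)
E
```

```text
{'clock': 0.0, 'joints': array([-0.1081035 ,  0.47780442,  0.02234409,  1.5564489 , -0.01150754,
        1.10930933, -0.08308047]), 'qvel': array([-1.72432979e-03, -7.58088059e-04, -8.85944898e-06, -1.13007933e-03,
       -8.27854328e-04,  6.64737378e-05,  1.03133219e-03]), 'tau': array([-5.45967814e-04, -5.96443820e+01,  1.60769675e+00, -2.81194621e+01,
        1.24063640e-02,  9.39900521e-03,  2.20753498e-05]), 'tcp_pos': array([ 6.74360813e-01, -1.65069719e-05,  2.06224033e-01]), 'orientation': array([-2.22054712e+00, -2.22063022e+00,  2.18676743e-03]), 'contact_force': array([-0.11882487, -0.18269571, -0.43797735]), 'moment': array([-0.02962959,  0.06671464, -0.01759265]), 'gripper_force': 0.0, 'grip_width': 0.0853827400589183}
scene {'fov_y': 50.353055714583526, 'cx': 253.82000224079155, 'cy': 195.7249349887357, 'origin': array([1.2284123 , 0.11097507, 0.63159341]), 'attitude': array([0.62569436, 0.70905965, 1.56770599])}
side {'fov_y': 49.86986720294523, 'cx': 260.04810436710443, 'cy': 179.61574469731812, 'origin': array([ 0.31537466, -0.33348861,  0.6608961 ]), 'attitude': array([ 0.64344427, -0.20698023, -0.57358849])}
wrist {'fov_y': 59.2265017447438, 'cx': 254.42546403821376, 'cy': 187.89907413001006, 'tool_from_camera': array([[-1.05002027e-03,  9.56964890e-01,  2.90201821e-01,
         7.46355630e-02],
       [ 9.99998838e-01,  1.32553142e-03, -7.52813930e-04,
         5.55206880e-04],
       [-1.10508813e-03,  2.90200693e-01, -9.56965170e-01,
        -1.66923617e-01],
       [ 0.00000000e+00,  0.00000000e+00,  0.00000000e+00,
         1.00000000e+00]])}
```

Run:
```python
from h import *
a=[cv2.imread(f'pics/{n}0.png') for n in ['scene','side']]
for n,i in zip(['scene','side'],a): cv2.imwrite(f'pics/{n}0b.png',cv2.resize(i,(800,600),interpolation=cv2.INTER_CUBIC))
```

```text
(no output)
```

View pics/scene0b.png

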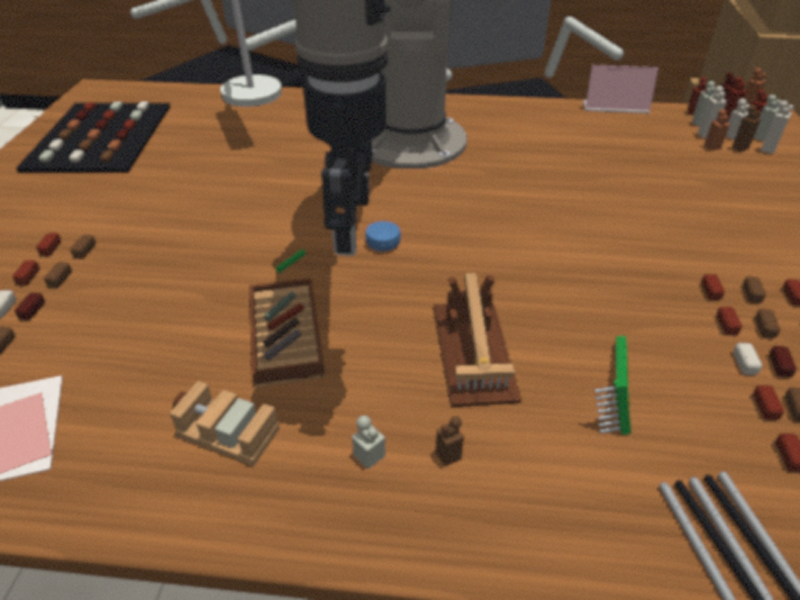

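View pics/side0b.png

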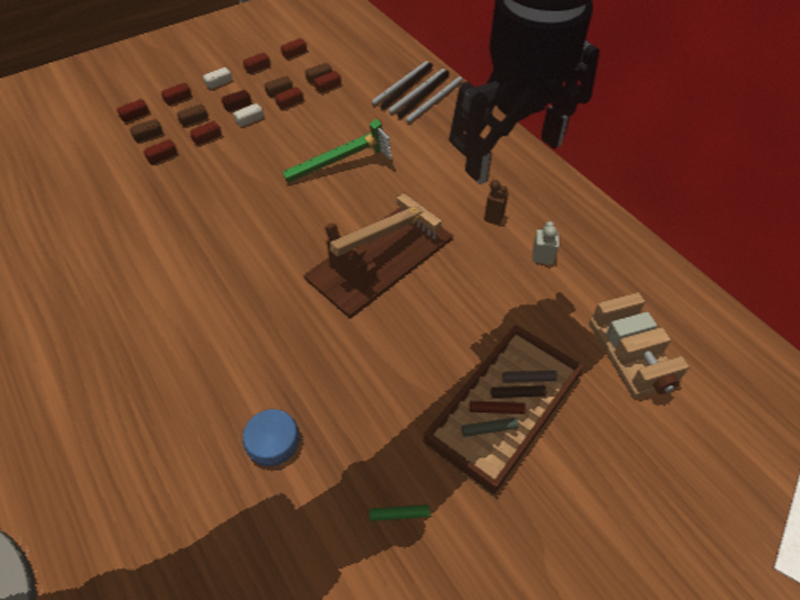

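Scene (800 px): tray at (285,328), wooden rake on stand at (480,335), paste jar (382,236), vise (225,420), seals (368,440) and (450,440). Look-alikes: green rake at (615,385) and green rod at (290,260). The rake meant is the wooden one on the stand, and the blanks are the four in the tray. I'll measure these next and make an enlarged crop.

```bash
cat >> h.py <<'E'
def hull_rect(P):
    (c,s,a)=cv2.minAreaRect((P[:,:2]*1000).astype(np.float32)); return np.round(c,1),np.round(s,1),round(a,1)
def load(n):
    z=np.load(f'pics/{n}.npz'); return z['p'],z['d']
E
python3 - <<'E'
from h import *
for n in ['scene','side']:
    k=cam(n); p,d=load(n+'0'); X=pts(k,d); z=X[...,2]; 
    t=(d>0)&(abs(X[...,0]-.65)<.3)&(abs(X[...,1])<.3)
    print(n,'table z med',np.median(z[t&(abs(z)<.01)]),np.std(z[t&(abs(z)<.01)]))
    for lo,hi in [(.012,.15)]:
        m=(t&(z>lo)&(z<hi)).astype(np.uint8)
        nn,L,S,C=cv2.connectedComponentsWithStats(m)
        for i in range(1,nn):
            if S[i,4]<40: continue
            q=X[L==i]; print(n,S[i],hull_rect(q),'zmax',q[:,2].max().round(3),'rgb',np.median(p[L==i],0))
k=cam('scene');p,d=load('scene0')
a=cv2.resize(p[170:265,150:345],None,fx=4,fy=4,interpolation=cv2.INTER_CUBIC); save('crop1.png',a)
E
```

```text
scene table z med 0.0002887003172348246 0.0019032784323627838
scene [233 142  23  17 308] (array([374.5, -13.6]), array([58.3, 47.7]), 86.7) zmax 0.034 rgb [ 87. 122. 161.]
scene [ 285  175   44   73 1470] (array([611.6, 141.1]), array([151.5,  71.3]), 12.1) zmax 0.088 rgb [115.   82.5  66. ]
scene [ 159  178   48   66 2112] (array([ 601.8, -121.6]), array([183.5,  91.9]), 17.4) zmax 0.031 rgb [80. 62. 48.]
scene [ 108  244   70   51 2094] (array([ 775.3, -155.4]), array([122.4,  60.1]), 73.0) zmax 0.047 rgb [147.5 121.   90. ]
scene [225 266  21  30 422] (array([791. ,  24.8]), array([28.9, 28.6]), 46.8) zmax 0.065 rgb [117. 113. 102.]
scene [278 266  19  29 381] (array([781.7, 117.1]), array([24.9, 24.5]), 32.0) zmax 0.069 rgb [68. 49. 36.]
side table z med 0.00037138352673637964 0.0019647542096023133
side [244  84   7  16  41] (array([716. , 292.1]), array([15.3, 15.6]), 0.1) zmax 0.063 rgb [116.  99.  93.]
side [311 115  15  26 266] (array([778.5, 116.6]), array([26.2, 24.2]), 34.1) zmax 0.068 rgb [48.  32.  20.5]
side [ 208  124   75   63 1454] (array([607.3, 144.9]), array([154.1,  71.2]), 8.1) zmax 0.088 rgb [73. 51. 35.]
side [342 141  16  25 307] (array([787.8,  23.9]), array([28.5, 28. ]), 48.4) zmax 0.066 rgb [89. 85. 69.]
side [ 379  187   62   66 2243] (array([ 771.5, -155.7]), array([123.7,  60.6]), 73.3) zmax 0.047 rgb [135. 107.  76.]
side [ 271  207  103  108 3887] (array([ 599.5, -121. ]), array([181.3,  92.7]), 17.5) zmax 0.032 rgb [58. 44. 33.]
side [158 262  34  36 837] (array([372.8, -13.5]), array([56.6, 45.5]), 89.6) zmax 0.034 rgb [ 76. 103. 138.]
```

View pics/crop1.png

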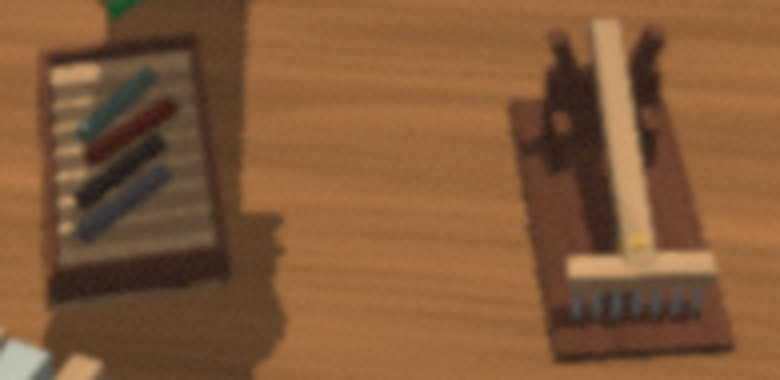

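The enlarged crop shows the wooden rake (head at (640,267), handle up to (605,25)) on its stand, and the four blanks askew in the tray at (118,100), (132,130), (120,170) and (125,205). Now I'll get the rake's axis.

Run:
```python
from h import *
Q=[]
for n in ['scene','side']:
    k=cam(n); p,d=load(n+'0'); X=pts(k,d); z=X[...,2]; h=cv2.cvtColor(p,cv2.COLOR_RGB2HSV)
    t=(d>0)&(abs(X[...,0]-.61)<.12)&(abs(X[...,1]-.143)<.06)
    m=t&(z>.028)&(z<.1)&(h[...,2]>135 if n=='scene' else h[...,2]>100)
    # base plate
    b=X[t&(z>.005)&(z<.012)]; print(n,'base',hull_rect(b), 'pale',m.sum(), hull_rect(X[m]))
    P=X[m]; xs=P[:,0]
    hd=P[P[:,0]>np.percentile(xs,100)-.03]; print('head',hull_rect(hd))
    hn=P[(P[:,0]<xs.max()-.05)]; v=cv2.fitLine((hn*1000).astype(np.float32),cv2.DIST_HUBER,0,.01,.01).ravel(); v[:3]*=np.sign(v[0])
    print('handle',v,'ang',np.degrees(np.arctan2(v[1],v[0])),np.degrees(np.arcsin(v[2])))
    for a in np.arange(.53,.69,.02):
        s=P[abs(P[:,0]-a)<.004]; 
        if len(s)>3: print(a.round(3),'y',s[:,1].min().round(4),s[:,1].max().round(4),'zmax',np.percentile(s[:,2],90).round(4),len(s))
```

```text
scene base (array([606.7, 142.9]), array([192.7,  90.1]), 10.4) pale 661 (array([610.9, 142.9]), array([150.5,  71.2]), 10.3)
head (array([672. , 154.1]), array([26.2, 71.3]), 10.0)
handle [ 9.5293635e-01  1.6870165e-01 -2.5189701e-01  5.9101178e+02
  1.4123685e+02  6.7747276e+01] ang 10.039254 -14.589795
0.55 y 0.1265 0.1451 zmax 0.0808 27
0.57 y 0.1295 0.1447 zmax 0.075 22
0.59 y 0.1326 0.1474 zmax 0.0698 24
0.61 y 0.1375 0.1502 zmax 0.0645 25
0.63 y 0.1404 0.1549 zmax 0.0593 27
0.65 y 0.1452 0.1574 zmax 0.0536 26
0.67 y 0.1387 0.1893 zmax 0.0489 70
side base (array([605.1, 143.4]), array([191.7,  91.4]), 10.6) pale 531 (array([607.3, 147. ]), array([154.5,  70.9]), 6.4)
head (array([670.5, 153.9]), array([26. , 71.4]), 9.2)
handle [ 9.5549589e-01  1.5260445e-01 -2.5246683e-01  5.8205475e+02
  1.3999304e+02  7.0783211e+01] ang 9.0742035 -14.623533
0.53 y 0.1337 0.1361 zmax 0.0802 5
0.55 y 0.1104 0.164 zmax 0.0857 28
0.57 y 0.1298 0.1449 zmax 0.0751 23
0.59 y 0.1336 0.1496 zmax 0.0705 23
0.61 y 0.1374 0.1512 zmax 0.0639 18
0.63 y 0.1407 0.1558 zmax 0.0588 21
0.65 y 0.1426 0.1587 zmax 0.0548 17
0.67 y 0.1283 0.1902 zmax 0.0477 65
```

Emit:
arm_command(
  plan="0.03635 -0.01425 0 0; 0.03635 -0.01425 0 0; 0.03635 -0.01425 0 0; 0.03635 -0.01425 0 0; 0 0 0.008 9.96; 0 0 0.008 9.96; 0 0 0.008 9.96; 0 0 0.008 9.96; 0 0 0.008 9.96; 0 0 0.008 9.96; 0 0 0.008 9.96; 0 0 0.008 9.96; 0 0 0 0",
  hand=-0.4,
)

```text
clock: 1.78
tcp_pos: [0.6172, 0.1454, 0.1423]
orientation: [3.128, 0.285, -0.003]
contact_force: [0.1, -0.6, -0.1]
grip_width: 0.0597
gripper_force: 0.0
```

```bash
cat >> h.py <<'E'
def tool():
    o=r.get_obs(); A=rotm(o['orientation']); return o,A
def need(x,y,z,ang):
    "shift in tool axes after yaw and yaw deg so that tool x lies at world angle ang"
    o,A=tool(); cur=np.degrees(np.arctan2(A[1,0],A[0,0])); D=np.array([x,y,z])-o['tcp_pos']
    a=np.radians(ang); print('t',o['clock'],'tcp',o['tcp_pos'].round(4),'ang',cur.round(2),'tilt',A[:,2].round(3))
    print('yaw',round(-(ang-cur),2),'shift now',(A.T@D).round(4),'after yaw',np.round([D[0]*np.cos(a)+D[1]*np.sin(a),D[0]*np.sin(a)-D[1]*np.cos(a),-D[2]],4),'F',o['contact_force'].round(1),'w',o['grip_width'])
E
python3 - <<'E'
from h import *
k,p,d=shot('wrist'); X=pts(k,d); save('w1.png',p)
need(.6178,.1455,.049,10.3)
h=cv2.cvtColor(p,cv2.COLOR_RGB2HSV)
m=(d>0)&(X[...,2]>.03)&(X[...,2]<.1)&(abs(X[...,0]-.62)<.12)&(abs(X[...,1]-.143)<.06); P=X[m]
for a in np.arange(.55,.69,.01):
    s=P[(abs(P[:,0]-a)<.002)]
    if len(s)>3: print(a.round(3),s[:,1].min().round(4),s[:,1].max().round(4),np.percentile(s[:,2],90).round(4),len(s))
print(hull_rect(P[P[:,0]>.657]))
E
```

```text
t 1.825 tcp [0.6177 0.1455 0.1428] ang 10.54 tilt [-0.001 -0.001 -1.   ]
yaw 0.24 shift now [ 0.0002 -0.      0.0938] after yaw [0.0001 0.     0.0938] F [ 0.5 -0.4  0.1] w 0.05991815238004551
0.55 0.1113 0.1662 0.0858 302
0.56 0.1044 0.1646 0.0841 550
0.57 0.1097 0.1664 0.075 216
0.58 0.1119 0.1485 0.0722 170
0.59 0.134 0.1503 0.0697 111
0.6 0.1358 0.1521 0.0668 113
0.61 0.1377 0.154 0.0644 114
0.62 0.1395 0.1557 0.0616 117
0.63 0.1413 0.1568 0.0591 112
0.64 0.143 0.1585 0.0563 112
0.65 0.1442 0.1603 0.0535 115
0.66 0.1455 0.1639 0.0508 129
0.67 0.1461 0.1919 0.0489 315
0.68 0.1212 0.193 0.045 469
(array([670.4, 155.9]), array([29.3, 72. ]), 9.7)
```

Emit:
arm_command(
  plan="0 -0.0008 0.018 0.24; 0 0 0.018 0; 0 0 0.018 0; 0 0 0.018 0; 0 0 0.014 0; 0 0 0.008 0; 0 0 0 0",
)

```text
clock: 2.7
tcp_pos: [0.6176, 0.1461, 0.0487]
orientation: [3.129, 0.276, -0.001]
contact_force: [0.5, 0.3, 0.2]
grip_width: 0.0598
gripper_force: 0.0
```

Emit:
arm_command(
  plan="0 0 0 0; 0 0 0 0; 0 0 0 0; 0 0 0 0; 0 0 0 0; 0 0 0 0",
  hand=1,
  grip_force=70,
)

```text
clock: 3.45
tcp_pos: [0.6179, 0.1462, 0.0492]
orientation: [-3.129, -0.276, -0.0]
contact_force: [0.3, -0.4, 0.0]
grip_width: 0.0002
gripper_force: 0.0
```

Run:
```python
from h import *
need(.6178,.1463,.049,10.3)
```

```text
t 3.45 tcp [0.6179 0.1462 0.0492] ang 10.08 tilt [ 0.  0. -1.]
yaw -0.22 shift now [-0.0001 -0.0001  0.0002] after yaw [-0.0001 -0.0001  0.0002] F [ 0.3 -0.4  0. ] w 0.00018707964891963248
```

Run:
```python
from h import *
k,p,d=shot('wrist'); k2,p2,d2=shot('side')
a=cv2.resize(p2[90:220,170:343],(512,384)); b=cv2.resize(p,(512,384))
im=np.hstack([a,b]); save('w2.png',cv2.resize(im,(800,300)))
X=pts(k,d); m=(d>0)&(X[...,2]>.03)&(X[...,2]<.1)&(abs(X[...,0]-.62)<.12)&(abs(X[...,1]-.143)<.06); P=X[m]
for a in np.arange(.55,.69,.02):
    s=P[(abs(P[:,0]-a)<.002)]
    if len(s)>3: print(a.round(3),s[:,1].min().round(4),s[:,1].max().round(4),np.percentile(s[:,2],90).round(4),len(s))
```

```text
0.57 0.1353 0.1666 0.075 103
0.63 0.1348 0.1572 0.0976 1059
0.65 0.1442 0.1606 0.0536 269
0.67 0.1465 0.1922 0.0488 714
```

View pics/w2.png

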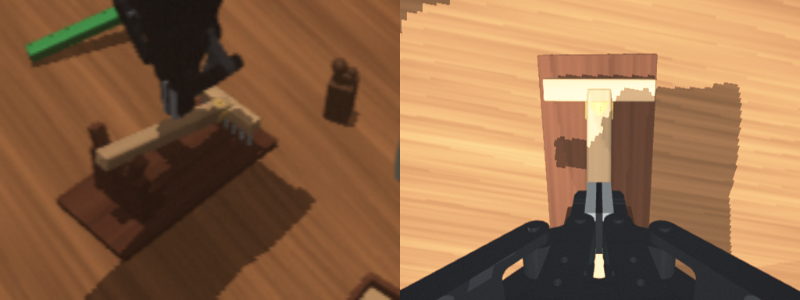

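The side view shows the fingers shut just above the handle, and the wrist view has the tips at about (256,236) px in front of it. I'll measure where the tips really are.

Run:
```python
from h import *
k,p,d=shot('wrist'); X=pts(k,d)
for v in range(215,290,6): print(v,[(*(X[v,u]*1000).round(0).astype(int),*p[v,u]) for u in (242,250,256,264,270)])
k,p,d=shot('side'); X=pts(k,d)
print()
for v in range(112,150,3): print(v,[(u,*(X[v,u]*1000).round(0).astype(int),p[v,u].sum()) for u in range(222,262,5)])
```

```text
215 [(np.int64(629), np.int64(155), np.int64(58), np.uint8(201), np.uint8(164), np.uint8(124)), (np.int64(630), np.int64(151), np.int64(58), np.uint8(206), np.uint8(169), np.uint8(127)), (np.int64(631), np.int64(148), np.int64(59), np.uint8(202), np.uint8(166), np.uint8(125)), (np.int64(631), np.int64(144), np.int64(58), np.uint8(201), np.uint8(164), np.uint8(123)), (np.int64(613), np.int64(135), np.int64(8), np.uint8(111), np.uint8(85), np.uint8(65))]
221 [(np.int64(626), np.int64(155), np.int64(59), np.uint8(200), np.uint8(164), np.uint8(124)), (np.int64(627), np.int64(151), np.int64(59), np.uint8(203), np.uint8(166), np.uint8(126)), (np.int64(628), np.int64(148), np.int64(59), np.uint8(203), np.uint8(167), np.uint8(126)), (np.int64(628), np.int64(144), np.int64(59), np.uint8(197), np.uint8(163), np.uint8(123)), (np.int64(608), np.int64(135), np.int64(8), np.uint8(105), np.uint8(77), np.uint8(57))]
227 [(np.int64(623), np.int64(154), np.int64(59), np.uint8(202), np.uint8(165), np.uint8(125)), (np.int64(625), np.int64(150), np.int64(60), np.uint8(205), np.uint8(168), np.uint8(127)),
[... 11136 characters left out ...]
.int64(63), np.uint64(189)), (252, np.int64(625), np.int64(140), np.int64(54), np.uint64(150)), (257, np.int64(638), np.int64(141), np.int64(45), np.uint64(145))]
148 [(222, np.int64(593), np.int64(210), np.int64(1), np.uint64(283)), (227, np.int64(571), np.int64(145), np.int64(73), np.uint64(377)), (232, np.int64(580), np.int64(142), np.int64(70), np.uint64(387)), (237, np.int64(588), np.int64(137), np.int64(70), np.uint64(381)), (242, np.int64(599), np.int64(136), np.int64(65), np.uint64(159)), (247, np.int64(611), np.int64(137), np.int64(55), np.uint64(156)), (252, np.int64(644), np.int64(168), np.int64(8), np.uint64(168)), (257, np.int64(652), np.int64(161), np.int64(9), np.uint64(161))]
```

The finger tips are really at z≈77 mm, about 42 mm short of where the stated TCP puts them, so the fingers closed above the handle and touched nothing. I'll reopen, go down 40 mm more, and watch the force.

Emit:
arm_command(
  plan="0 0 0 0; 0 0 0 0; 0 0 0 0; 0 0 0 0; 0 0 0.01 0; 0 0 0.01 0; 0 0 0.01 0; 0 0 0.01 0; 0 0 0 0",
  hand=0,
)

```text
clock: 4.78
tcp_pos: [0.6171, 0.146, 0.008]
orientation: [3.129, 0.276, -0.003]
contact_force: [1.0, 0.1, 0.2]
grip_width: 0.0429
gripper_force: 0.0
```

Emit:
arm_command(
  plan="0 0 0 0; 0 0 0 0; 0 0 0 0; 0 0 0 0; 0 0 0 0",
  hand=1,
  grip_force=70,
)

```text
clock: 5.4
tcp_pos: [0.6183, 0.1463, 0.0096]
orientation: [-3.129, -0.276, -0.002]
contact_force: [1.4, -0.2, 3.0]
grip_width: 0.0149
gripper_force: 68.5
```

Run:
```python
from h import *
need(.6178,.1463,.009,10.3)
k,p,d=shot('wrist'); X=pts(k,d); save('w3.png',p)
for v in range(215,290,10): print(v,[tuple(int(a) for a in (X[v,u]*1000).round()) for u in (236,242,256,264,270)])
```

```text
t 5.4 tcp [0.6183 0.1463 0.0096] ang 10.08 tilt [ 0.001  0.    -1.   ]
yaw -0.22 shift now [-0.0005 -0.      0.0006] after yaw [-0.0005 -0.      0.0006] F [ 1.4 -0.2  3. ] w 0.01488288563555806
215 [(643, 159, 53), (643, 156, 54), (645, 151, 55), (645, 148, 55), (646, 146, 54)]
225 [(640, 158, 55), (640, 156, 56), (641, 150, 56), (642, 147, 56), (641, 145, 54)]
235 [(636, 157, 56), (636, 155, 56), (637, 150, 56), (638, 147, 56), (638, 144, 56)]
245 [(632, 157, 57), (632, 154, 57), (634, 149, 58), (634, 146, 57), (635, 144, 58)]
255 [(628, 156, 58), (629, 154, 58), (629, 148, 58), (631, 145, 59), (630, 143, 57)]
265 [(624, 155, 59), (625, 153, 59), (626, 148, 60), (626, 145, 59), (627, 142, 60)]
275 [(620, 155, 60), (622, 152, 61), (622, 147, 60), (623, 144, 60), (623, 142, 60)]
285 [(617, 154, 61), (617, 152, 60), (618, 146, 61), (619, 143, 62), (618, 141, 60)]
```

Emit:
arm_command(
  plan="0 0 -0.008 0; 0 0 -0.01 0; 0 0 -0.016 0; 0 0 -0.018 0; 0 0 -0.018 0; 0 0 0 0",
)

```text
clock: 6.2
tcp_pos: [0.6194, 0.1466, 0.0815]
orientation: [-3.128, -0.276, -0.006]
contact_force: [0.3, -0.1, -1.0]
grip_width: 0.0145
gripper_force: 68.2
```

```bash
cat >> h.py <<'E'
TC=np.array([.6006,-.1213]); TA=np.radians(17.45); U=np.array([np.cos(TA),np.sin(TA)]); V=np.array([-U[1],U[0]])
def blanks(X,d,lo=.0195):
    q=(X[...,:2]-TC); a=q@U*1000; b=q@V*1000; z=X[...,2]
    m=((d>0)&(abs(a)<82)&(abs(b)<38)&(z>lo)&(z<.04)).astype(np.uint8)
    n,L,S,C=cv2.connectedComponentsWithStats(m)
    for i in range(1,n):
        if S[i,4]<25: continue
        s=L==i; P=np.c_[a[s],b[s]].astype(np.float32); c,w,t=cv2.minAreaRect(P)
        v=cv2.fitLine(P,cv2.DIST_HUBER,0,.01,.01).ravel()
        print('blank c',np.round(c,1),'size',np.round(w,1),'angle from groove',np.degrees(np.arctan2(v[0],v[1])).round(1),'z',(np.percentile(z[s],[5,50,95])*1000).round(1),'a range',P[:,0].min().round(),P[:,0].max().round(),'b',P[:,1].min().round(),P[:,1].max().round(),S[i,4])
E
python3 - <<'E'
from h import *
need(.6183,.1463,.0783,10.3)
for n in ['scene','side']:
    print(n);k=cam(n); p,d=load(n+'0'); blanks(pts(k,d),d,.020)
k,p,d=shot('wrist'); save('w4.png',p); o,A=tool(); X=(pts(k,d)-o['tcp_pos'])@A*1000
m=(d>0)&(X[...,2]>-50)&(X[...,2]<5)&(X[...,0]>20); P=X[m]
hd=P[abs(P[:,1])>12]; print('head tool xy',hull_rect(hd/1000),hd.min(0).round(1),hd.max(0).round(1))
hn=P[(P[:,0]<48)];v=cv2.fitLine(hn[:,:2].astype(np.float32),cv2.DIST_HUBER,0,.01,.01).ravel();print(v, hn[:,1].min(),hn[:,1].max())
E
```

```text
t 6.2 tcp [0.6194 0.1466 0.0815] ang 10.08 tilt [ 0.004  0.001 -1.   ]
yaw -0.22 shift now [-0.0011  0.0001  0.0032] after yaw [-0.0011  0.0001  0.0032] F [ 0.3 -0.1 -1. ] w 0.01448793333458656
scene
blank c [ 1.1 -3.5] size [ 56.1 133.1] angle from groove 103.9 z [21.2 27.3 30. ] a range -63.0 65.0 b -31.0 29.0 567
side
blank c [40.3 -3.7] size [12.7 59.5] angle from groove 139.2 z [22.4 27.5 29.8] a range 17.0 61.0 b -30.0 21.0 234
blank c [15.7 -4.8] size [11.9 59.8] angle from groove 139.0 z [22.4 27.6 30. ] a range -7.0 38.0 b -30.0 20.0 245
blank c [-15.    3.3] size [12.6 59.4] angle from groove 144.3 z [22.6 27.7 29.9] a range -37.0 5.0 b -23.0 29.0 252
blank c [-39.2  -3.6] size [11.9 59.7] angle from groove 132.3 z [22.9 27.9 30. ] a range -64.0 -15.0 b -26.0 20.0 263
head tool xy (array([61.3, -0.4]), array([13.9, 72.3]), 0.1) [ 54.4 -36.6 -37.8] [ 68.3  35.7 -28.5]
[ 9.9998057e-01 -6.2347259e-03  3.4121208e+01 -4.1845816e-01] -9.749976254873177 8.729310459231469
```

View pics/w4.png

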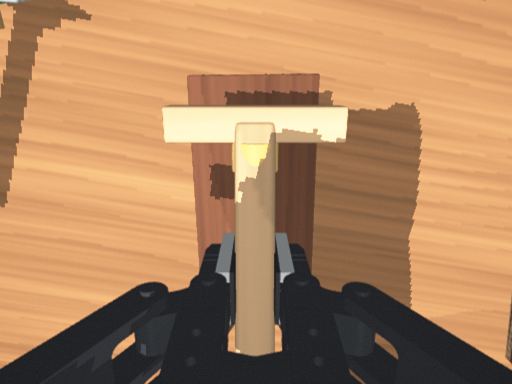

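The rake is held squarely, with its head at (255,124) px. Next I'll carry it above the ledge at the robot end of the tray.

Emit:
arm_command(
  plan="0 0 0 -3.7; 0 0 0 -3.7; -0.012 0.0125 0 0; -0.024 0.025 0 0; -0.03 0.0315 0 0; -0.03 0.0315 0 0; -0.03 0.0315 0 0; -0.03 0.0315 0 0; -0.03 0.0315 0 0; -0.025 0.0275 0 0; -0.017 0.018 0 0; -0.009 0.0095 0 0; 0 0 0 0; 0 0 0 0",
)

```text
clock: 8.0
tcp_pos: [0.4673, -0.1624, 0.0791]
orientation: [-3.104, -0.479, -0.0]
contact_force: [-0.1, -0.0, -0.3]
grip_width: 0.0146
gripper_force: 68.2
```

```bash
cat >> h.py <<'E'
def rake(k,d):
    o,A=tool(); X=(pts(k,d)-o['tcp_pos'])@A*1000
    m=(d>0)&(X[...,2]>-50)&(X[...,2]<-25)&(X[...,0]>45)&(X[...,0]<80)&(abs(X[...,1])>13)&(abs(X[...,1])<42); P=X[m]
    c=P.min(0)/2+P.max(0)/2; W=(A@(c/1000))+o['tcp_pos']; q=(W[:2]-TC)*1000
    s=np.polyfit(P[:,1],P[:,2],1)
    print('head in tool',c.round(1),'top z world',(o['tcp_pos'][2]*1000-np.median(P[:,2])).round(1),'tilt deg',np.degrees(s[0]).round(2),'head a,b',q@U,q@V,hull_rect(P/1000))
E
python3 - <<'E'
from h import *
need(.4686,-.1628,.0225,17.45)
k,p,d=shot('wrist'); save('w5.png',p); rake(k,d); blanks(pts(k,d),d,.020)
X=pts(k,d); z=X[...,2]; q=(X[...,:2]-TC)*1000
m=(d>0)&(abs(z-.027)<.006)&(abs(q@U)<95)&(abs(q@V)<50); P=X[m]; print(hull_rect(P))
E
```

```text
t 8.0 tcp [ 0.4673 -0.1624  0.0791] ang 17.55 tilt [ 0.  0. -1.]
yaw 0.1 shift now [0.0011 0.0008 0.0566] after yaw [0.0011 0.0008 0.0566] F [-0.1 -0.  -0.3] w 0.014566230884476124
head in tool [ 60.5  -0.3 -32. ] top z world 113.4 tilt deg 0.09 head a,b -78.83522772158169 1.2468955385772509 (array([60.4, -0.3]), array([14. , 72.1]), 0.2)
blank c [-21.1  15.1] size [12.  31.3] angle from groove 154.3 z [24.2 27.9 29.9] a range -34.0 -16.0 b -1.0 31.0 887
blank c [-36.4  -2.7] size [12.1 59.7] angle from groove 133.9 z [24.5 28.  29.6] a range -62.0 -17.0 b -27.0 21.0 2007
(array([ 556.3, -134.2]), array([59.8, 92.3]), 17.2)
```

Emit:
arm_command(
  plan="0.0012 0.001 0.014 0.1; 0 0 0.014 0; 0 0 0.012 0; 0 0 0.008 0; 0 0 0.005 0; 0 0 0.003 0; 0 0 0 0; 0 0 0 0",
)

```text
clock: 9.05
tcp_pos: [0.4686, -0.1641, 0.0235]
orientation: [3.105, 0.475, 0.001]
contact_force: [0.2, -0.4, -0.9]
grip_width: 0.0148
gripper_force: 68.2
```

Run:
```python
from h import *
need(.4686,-.1628,.023,17.45)
k,p,d=shot('wrist'); rake(k,d); blanks(pts(k,d),d,.020)
k,p,d=shot('side'); blanks(pts(k,d),d,.020);save('s2.png',cv2.resize(p[195:325,265:385],None,fx=4,fy=4))
```

```text
t 9.05 tcp [ 0.4686 -0.1641  0.0235] ang 17.38 tilt [ 0.001 -0.    -1.   ]
yaw -0.07 shift now [ 0.0004 -0.0013  0.0005] after yaw [ 0.0004 -0.0013  0.0005] F [ 0.2 -0.4 -0.9] w 0.014796836347437451
head in tool [ 60.6  -0.3 -32.4] top z world 57.7 tilt deg 0.07 head a,b -78.12263749045466 -1.0835045934096008 (array([60.6, -0.3]), array([13.8, 72.2]), 0.1)
blank c [-31.2  21.5] size [ 6.4 14.3] angle from groove 162.6 z [23.5 27.3 29.7] a range -35.0 -28.0 b 15.0 29.0 345
blank c [-41.1   1.6] size [12.2 47.2] angle from groove 135.8 z [24.5 28.  29.6] a range -62.0 -28.0 b -19.0 21.0 2637
blank c [40.1 -4. ] size [12.  59.4] angle from groove 138.5 z [23.1 27.8 30.2] a range 17.0 61.0 b -30.0 19.0 226
blank c [18.5 -8. ] size [11.6 51.1] angle from groove 139.3 z [22.1 27.5 30.3] a range -2.0 38.0 b -30.0 12.0 207
blank c [-5.9 -8. ] size [12.3 31.3] angle from groove 144.6 z [22.3 27.8 30.5] a range -19.0 4.0 b -23.0 5.0 131
blank c [-28.4 -12.4] size [12.1 32.4] angle from groove 128.2 z [22.9 27.7 30.1] a range -44.0 -15.0 b -26.0 -2.0 134
```

View pics/s2.png

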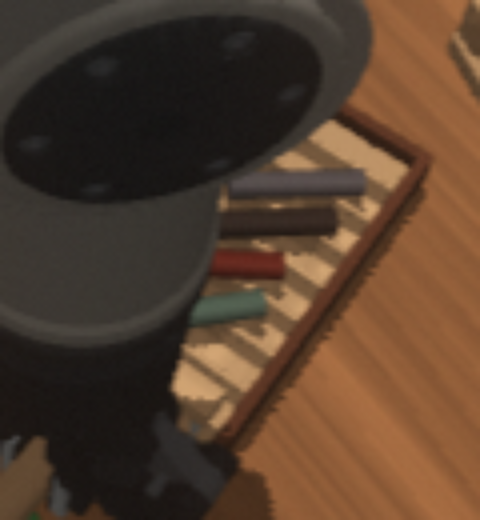

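The arm hides part of the tray in the side view, but the blanks at (295,185), (275,222), (245,265) and (225,308) are still untouched. Starting the comb now.

Emit:
arm_command(
  plan="0.003 -0.0005 0 0; 0.006 -0.0005 0 0; 0.006 0 0 0; 0.006 0 0 0; 0.006 0 0 0; 0.006 0 0 0; 0.006 0 0 0; 0.006 0 0 0; 0.006 0 0 0; 0.006 0 0 0; 0.006 0 0 0; 0 0 0 0",
)

```text
clock: 10.65
tcp_pos: [0.5289, -0.1441, 0.0233]
orientation: [3.105, 0.475, 0.001]
contact_force: [-0.1, 0.1, -1.0]
grip_width: 0.0149
gripper_force: 68.4
```

Run:
```python
from h import *
need(.4686,-.1628,.023,17.45)
k,p,d=shot('wrist'); rake(k,d); print('wrist');blanks(pts(k,d),d,.0165)
k2,p2,d2=shot('scene'); print('scene');blanks(pts(k2,d2),d2,.0195)
s=cv2.resize(p2[165:255,150:230],(427,480)); save('c1.png',np.hstack([cv2.resize(p,(360,480)),s]))
```

```text
t 10.65 tcp [ 0.5289 -0.1441  0.0233] ang 17.4 tilt [ 0.001 -0.    -1.   ]
yaw -0.05 shift now [-0.0631 -0.0002  0.0002] after yaw [-0.0631 -0.0002  0.0003] F [-0.1  0.1 -1. ] w 0.014890244189244914
head in tool [ 61.2  -0.4 -31.9] top z world 57.5 tilt deg 0.09 head a,b -14.67620188686717 0.04699205364969066 (array([61.2, -0.4]), array([13.9, 72.2]), 0.0)
wrist
blank c [16.5 -0.1] size [38.7 76.1] angle from groove 154.8 z [16.8 26.2 29.5] a range -3.0 36.0 b -38.0 38.0 7803
blank c [-8.  -0.1] size [75.7  2.5] angle from groove 0.2 z [16.6 17.2 18.3] a range -9.0 -7.0 b -38.0 38.0 628
blank c [-28.9  25.1] size [25.8  1.9] angle from groove 0.5 z [16.6 17.3 18.1] a range -30.0 -28.0 b 12.0 38.0 162
blank c [-29.2 -24.9] size [26.   2.4] angle from groove 0.9 z [16.6 17.2 18.3] a range -30.0 -28.0 b -38.0 -12.0 179
blank c [-48.   24.3] size [26.6  3.5] angle from groove 0.8 z [16.6 17.1 17.9] a range -50.0 -46.0 b 11.0 38.0 221
blank c [-48.1 -24.3] size [27.2  3.4] angle from groove 179.6 z [16.6 17.1 18.1] a range -50.0 -46.0 b -38.0 -11.0 241
blank c [-74.1  24.7] size [26.5 15.8] angle from groove 172.1 z [16.6 17.2 18.1] a range -82.0 -66.0 b 11.0 38.0 981
blank c [-74.2 -24.5] size [27.  15.4] angle from groove 7.4 z [16.6 17.2 18.1] a range -82.0 -66.0 b -38.0 -11.0 1016
scene
blank c [28.9 -7.2] size [38.2 72.5] angle from groove 132.4 z [20.9 27.3 30.1] a range 1.0 64.0 b -31.0 25.0 304
```

View pics/c1.png

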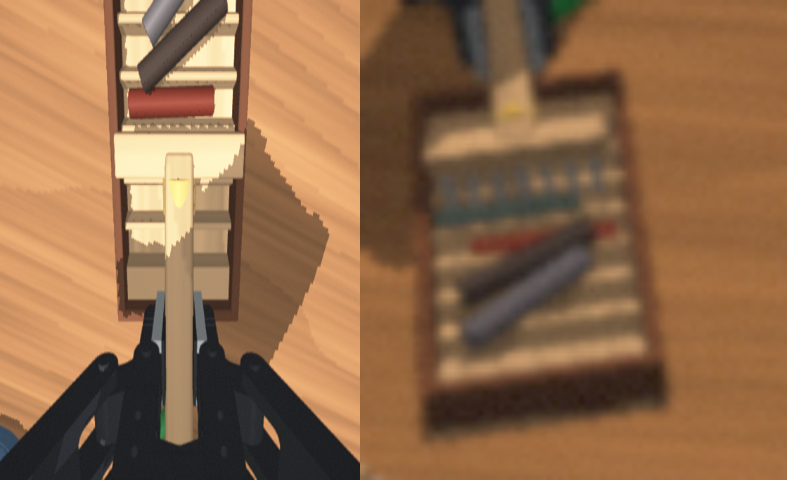

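The red blank (170,102 px) is already nearly parallel around groove 0. The teal one lies along the tines, parallel, and the dark and grey ones are still askew ahead. Continuing.

Emit:
arm_command(
  plan="0.004 0 0 0; 0.006 0 0 0; 0.006 0 0 0; 0.006 0 0 0; 0.006 0 0 0; 0.006 0 0 0; 0.006 0 0 0; 0 0 0 0",
)

```text
clock: 11.75
tcp_pos: [0.5669, -0.132, 0.0232]
orientation: [3.105, 0.476, 0.001]
contact_force: [-1.1, -0.2, -1.4]
grip_width: 0.0151
gripper_force: 68.3
```

Run:
```python
from h import *
k,p,d=shot('wrist'); rake(k,d); print('wrist');blanks(pts(k,d),d,.0195)
k2,p2,d2=shot('scene'); print('scene');blanks(pts(k2,d2),d2,.0195)
s=cv2.resize(p2[165:255,150:230],(427,480)); save('c2.png',np.hstack([cv2.resize(p,(360,480)),s]))
```

```text
head in tool [ 61.1  -0.4 -31.9] top z world 57.4 tilt deg 0.08 head a,b 25.267640776723148 0.18589849652683316 (array([61.1, -0.4]), array([14. , 72.2]), 0.1)
wrist
blank c [46.4 -1.5] size [11.7 60.2] angle from groove 153.5 z [25.1 28.1 29.6] a range 31.0 65.0 b -30.0 27.0 3400
scene
blank c [37.9  5. ] size [26.  82.1] angle from groove 146.5 z [21.3 27.7 35. ] a range 2.0 64.0 b -31.0 33.0 201
```

View pics/c2.png

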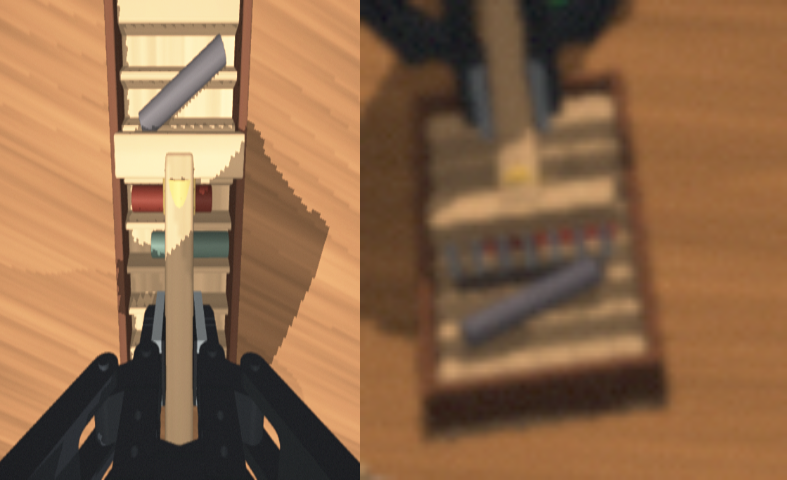

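Red (170,197) and teal (190,243) sit in grooves behind the rake. The dark one is dropping in under the head, and only grey is still askew.

Emit:
arm_command(
  plan="0.004 0 0 0; 0.006 0 0 0; 0.006 0 0 0; 0.006 0 0 0; 0.006 0 0 0; 0.004 0 0 0; 0 0 0 0",
)

```text
clock: 12.72
tcp_pos: [0.5972, -0.1226, 0.0232]
orientation: [3.105, 0.475, 0.0]
contact_force: [-0.0, 0.5, 0.1]
grip_width: 0.0145
gripper_force: 68.4
```

```bash
cat >> h.py <<'E'
def lying(k,p,d):
    X=pts(k,d); q=(X[...,:2]-TC)*1000; a=q@U; b=q@V; z=X[...,2]*1000
    print('max z strip by a (b inside):')
    for c in range(-80,84,5):
        m=(d>0)&(abs(a-c)<2.5)&(abs(b)<36)&(z<40)
        if m.sum()>20: print(c,m.sum(),np.percentile(z[m],[10,50,98]).round(1),'b>17 zmed',np.round([np.percentile(z[m&s],80) if (m&s).sum()>8 else np.nan for s in (b<-14,b>14)],1),np.median(p[m],0))
E
python3 - <<'E'
from h import *
k,p,d=shot('wrist'); rake(k,d); print('wrist');blanks(pts(k,d),d,.0195)
lying(k,p,d)
k2,p2,d2=shot('scene'); print('scene');blanks(pts(k2,d2),d2,.0195)
s=cv2.resize(p2[165:255,150:230],(427,480)); save('c3.png',np.hstack([cv2.resize(p,(360,480)),s]))
E
```

```text
head in tool [ 61.   -0.5 -31.8] top z world 57.3 tilt deg 0.08 head a,b 56.96473642281842 0.2073120885876152 (array([60.9, -0.5]), array([13.9, 72.3]), 0.2)
wrist
max z strip by a (b inside):
-80 128 [16.4 17.2 23. ] b>17 zmed [18.6 19.9] [165.5 136.  102. ]
-75 95 [16.4 16.9 18.1] b>17 zmed [17.3 17.5] [169. 139. 104.]
-70 68 [16.4 17.1 18.1] b>17 zmed [17.5 17.5] [165. 135. 101.]
-30 57 [16.3 16.9 18. ] b>17 zmed [17.3 17.3] [175. 143. 109.]
-25 228 [ 6.4 12.4 17.5] b>17 zmed [16.  14.9] [150. 123.  92.]
-20 208 [ 5.5  6.7 18.7] b>17 zmed [18.   6.6] [250. 227. 174.]
-15 348 [ 6.  15.  18.3] b>17 zmed [17.3 12.4] [77. 90. 77.]
-10 328 [15.6 16.9 18.1] b>17 zmed [17.4 17.4] [171. 140. 105.]
-5 912 [ 8.1 12.8 17.3] b>17 zmed [15.1 15.7] [123. 101.  77.]
0 585 [ 5.9 17.1 18.7] b>17 zmed [17.6 18. ] [101.  50.  40.]
5 822 [ 6.7 16.8 19. ] b>17 zmed [17.6 17.9] [96. 47. 38.]
10 615 [13.1 16.5 18.2] b>17 zmed [17.3 17.1] [170. 139. 105.]
15 944 [ 8.5 12.7 17.7] b>17 zmed [15.5 15.5] [137.  113.   85.5]
20 682 [ 6.1 17.2 18.9] b>17 zmed [17.9 18. ] [79. 65. 58.]
25 881 [ 6.5 16.9 18.9] b>17 zmed [17.8 17.8] [72. 60. 54.]
30 694 [11.9 16.4 18.1] b>17 zmed [17.2 17.1] [172.  141.5 107. ]
35 873 [ 9.  15.  17.8] b>17 zmed [16.6 16.6] [128. 109.  91.]
40 788 [ 6.3 17.6 19. ] b>17 zmed [18.2 18.1] [150. 140. 137.]
45 171 [16.4 17.5 18.8] b>17 zmed [18. 18.] [150. 138. 133.]
60 272 [5.2 6.1 7.5] b>17 zmed [6.7 6.4] [174.  142.5 107. ]
65 1272 [5.3 6.2 8.1] b>17 zmed [7.  6.8] [239. 203. 152.]
70 1538 [10.3 16.5 18.3] b>17 zmed [17.4 17.2] [250. 225. 169.]
75 1549 [16.3 17.2 18.6] b>17 zmed [17.7 17.7] [252. 234. 183.]
80 1652 [16.3 17.2 18.6] b>17 zmed [17.7 17.8] [252. 233. 182.]
scene
```

View pics/c3.png

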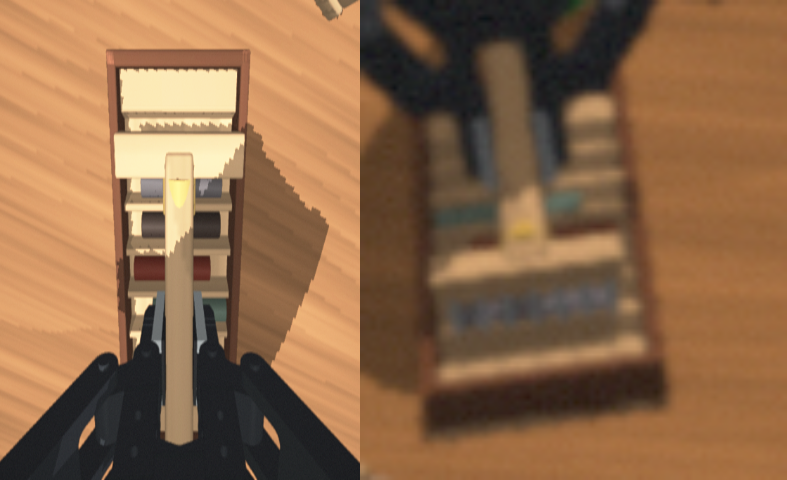

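All four blanks now lie in grooves −20, 0, 20 and 40 with tops at about 18 mm (teal, red, dark and grey). Lifting and returning the rake.

Emit:
arm_command(
  plan="0 0 -0.008 0; 0 0 -0.016 0; 0 0 -0.018 0; 0 0 -0.016 0; 0.005 -0.0125 0 0; 0.01 -0.025 0 0; 0.0125 -0.0315 0 0; 0.0125 -0.0315 0 0; 0.0125 -0.0315 0 0; 0.0125 -0.0315 0 0; 0.0125 -0.0315 0 0; 0.0115 -0.0275 0 0; 0.0075 -0.018 0 0; 0.004 -0.0095 0 0; 0 0 0 3.65; 0 0 0 3.65; 0 0 0 0; 0 0 0 0",
)

```text
clock: 15.08
tcp_pos: [0.6181, 0.1452, 0.0812]
orientation: [3.129, 0.276, -0.0]
contact_force: [0.8, -0.4, -1.4]
grip_width: 0.0146
gripper_force: 68.4
```

Run:
```python
from h import *
need(.6183,.1463,.0096,10.08)
k,p,d=shot('wrist'); rake(k,d)
X=pts(k,d); S=np.array([.606,.1431]); a=np.radians(10.3)
m=(d>0)&(abs(X[...,2]-.008)<.003)&(np.linalg.norm(X[...,:2]-S,axis=-1)<.13)
print(hull_rect(X[m]),m.sum())
k,p,d=shot('scene'); blanks(pts(k,d),d,.0195); lying(k,p,d)
```

```text
t 15.075 tcp [0.6181 0.1452 0.0812] ang 10.1 tilt [-0. -0. -1.]
yaw 0.02 shift now [ 0.0003 -0.0011  0.0716] after yaw [ 0.0003 -0.0011  0.0716] F [ 0.8 -0.4 -1.4] w 0.014605597961354673
head in tool [ 60.6  -0.2 -31.6] top z world 115.3 tilt deg 0.07 head a,b 156.79268287180636 241.65847403243595 (array([60.6, -0.2]), array([14. , 72.2]), 0.0)
(array([625.2, 148.5]), array([153.7,  90.2]), 10.7) 12350
max z strip by a (b inside):
-80 55 [15.9 17.3 28.3] b>17 zmed [19.2 19. ] [180. 139.  99.]
-75 34 [16.3 17.2 19.6] b>17 zmed [17.9 18.5] [201. 156. 109.]
-70 109 [ 9.2 15.3 18.8] b>17 zmed [17.8 16.9] [147. 115.  82.]
-65 77 [ 6.6  9.5 16.9] b>17 zmed [14.2 12.8] [130. 102.  73.]
-50 98 [ 8.7 14.2 18.3] b>17 zmed [17.  16.7] [136.  107.5  76. ]
-45 80 [ 5.9  9.2 18.7] b>17 zmed [13.6 14.1] [130.  101.5  72. ]
-30 77 [12.1 15.8 19. ] b>17 zmed [17.4 16.6] [151. 119.  84.]
-25 29 [ 7.5 13.2 17.8] b>17 zmed [nan 14.] [123. 104.  78.]
-20 42 [16.3 17.5 20.3] b>17 zmed [18.3  nan] [106. 111.  95.]
-15 47 [14.9 17.  20.6] b>17 zmed [18.4  nan] [103. 111.  95.]
-10 79 [12.4 16.2 18.3] b>17 z
[... 274 characters left out ...]
7. 103.  73.]
15 39 [ 7.2 15.  19.1] b>17 zmed [17.7 15.5] [127. 100.  72.]
20 37 [16.2 17.7 19.4] b>17 zmed [18.4 18. ] [89. 72. 57.]
25 60 [15.4 17.  20.1] b>17 zmed [18.2 18.2] [82. 67. 57.]
30 79 [12.7 16.1 18.5] b>17 zmed [17.3 17.1] [135. 106.  80.]
35 37 [ 7.1 16.2 19.1] b>17 zmed [18.3 16.4] [119.  99.  81.]
40 69 [14.3 17.6 20.5] b>17 zmed [18.6 19.2] [108.  97.  94.]
45 44 [13.6 15.5 19.3] b>17 zmed [17.9 16.8] [111.5  95.5  87. ]
50 114 [ 8.4 14.8 18.6] b>17 zmed [16.6 16.9] [131.5 103.5  76.5]
55 113 [ 5.8  8.  18.3] b>17 zmed [10.9 12.7] [135. 105.  75.]
70 45 [15.9 16.8 18.6] b>17 zmed [17.7 17.8] [198. 153. 107.]
75 28 [16.8 18.  19.7] b>17 zmed [18.4  nan] [192.5 146.5 103. ]
```

Emit:
arm_command(
  plan="0.0003 -0.001 0.01 0; 0 0 0.015 0; 0 0 0.015 0; 0 0 0.012 0; 0 0 0.008 0; 0 0 0.005 0; 0 0 0.003 0; 0 0 0.002 0; 0 0 0 0; 0 0 0 0",
)

```text
clock: 16.42
tcp_pos: [0.6185, 0.147, 0.0115]
orientation: [-3.129, -0.276, -0.001]
contact_force: [0.2, 0.7, -0.6]
grip_width: 0.0147
gripper_force: 68.4
```

Run:
```python
from h import *
need(.6183,.1463,.0096,10.08)
k,p,d=shot('wrist'); rake(k,d)
```

```text
t 16.425 tcp [0.6185 0.147  0.0115] ang 10.08 tilt [ 0.  0. -1.]
yaw -0.0 shift now [-0.0003  0.0006  0.0019] after yaw [-0.0003  0.0006  0.0019] F [ 0.2  0.7 -0.6] w 0.014741589092345301
head in tool [ 60.4  -0.4 -31.4] top z world 45.7 tilt deg 0.07 head a,b 157.32350873956273 243.17035710303554 (array([60.5, -0.4]), array([14.2, 72.4]), 0.4)
```

Emit:
arm_command(
  plan="0 0 0.0006 0; 0 0 0.0006 0; 0 0 0.0004 0; 0 0 0 0; 0 0 0 0",
)

```text
clock: 17.1
tcp_pos: [0.6183, 0.1469, 0.0097]
orientation: [-3.129, -0.276, -0.0]
contact_force: [-0.7, 0.2, 1.8]
grip_width: 0.0148
gripper_force: 68.7
```

Emit:
arm_command(
  plan="0 0 0.0003 0; 0 0 0 0; 0 0 0 0",
)

```text
clock: 17.48
tcp_pos: [0.6184, 0.1469, 0.0096]
orientation: [-3.129, -0.276, -0.0]
contact_force: [-2.5, 0.6, 5.0]
grip_width: 0.0149
gripper_force: 69.2
```

Emit:
arm_command(
  plan="0 0 0 0; 0 0 0 0; 0 0 0 0; 0 0 0 0; 0 0 -0.008 0; 0 0 -0.015 0; 0 0 -0.02 0; 0 0 -0.025 0; 0 0 -0.03 0; 0 0 -0.03 0; 0 0 0 0",
  hand=0,
)

```text
clock: 18.85
tcp_pos: [0.6205, 0.1473, 0.1416]
orientation: [-3.128, -0.275, -0.01]
contact_force: [0.7, -0.2, 0.5]
grip_width: 0.0423
gripper_force: 0.0
```

Run:
```python
from h import *
need(.6183,.1463,.0096,10.08)
k,p,d=shot('wrist'); X=pts(k,d); save('w9.png',p)
P=X[(d>0)&(X[...,2]>.03)&(X[...,2]<.1)&(abs(X[...,0]-.62)<.12)&(abs(X[...,1]-.143)<.06)]
for a in np.arange(.58,.69,.02):
    s=P[(abs(P[:,0]-a)<.002)]
    if len(s)>3: print(a.round(3),s[:,1].min().round(4),s[:,1].max().round(4),np.percentile(s[:,2],90).round(4),len(s))
print(hull_rect(P[P[:,0]>.657]))
k2,p2,d2=shot('scene'); s=cv2.resize(p2[165:285,105:345],(800,400)); save('end.png',s)
X=pts(k2,d2); z=X[...,2]; t=(d2>0)&(abs(X[...,0]-.65)<.3)&(abs(X[...,1])<.3)&(z>.012)&(z<.15)
n,L,S,C=cv2.connectedComponentsWithStats(t.astype(np.uint8))
for i in range(1,n):
    if S[i,4]>40: print(S[i],hull_rect(X[L==i]))
```

```text
t 18.85 tcp [0.6205 0.1473 0.1416] ang 10.06 tilt [ 0.006  0.002 -1.   ]
yaw -0.02 shift now [-0.0033  0.0008  0.132 ] after yaw [-0.0024  0.0006  0.132 ] F [ 0.7 -0.2  0.5] w 0.042326725278255276
0.58 0.1118 0.1484 0.0721 170
0.6 0.1367 0.152 0.0673 112
0.62 0.1403 0.1555 0.0615 109
0.64 0.1428 0.1591 0.0562 118
0.66 0.146 0.1644 0.0507 128
0.68 0.1217 0.1941 0.045 477
(array([670.5, 156.7]), array([29.4, 71.7]), 9.9)
[233 142  23  17 304] (array([374.4, -13.2]), array([49.1, 57. ]), 7.1)
[ 285  175   44   74 1473] (array([611.3, 144.8]), array([151.2,  71.7]), 9.4)
[ 159  178   48   66 2180] (array([ 601.2, -121.8]), array([183.7,  92. ]), 17.5)
[ 108  244   70   51 2107] (array([ 775. , -155.3]), array([121.7,  60.7]), 73.4)
[225 266  21  31 425] (array([790.9,  25.2]), array([28.8, 28.7]), 46.3)
[278 266  19  29 376] (array([781.5, 117. ]), array([25.7, 24.8]), 32.6)
```

View pics/end.png

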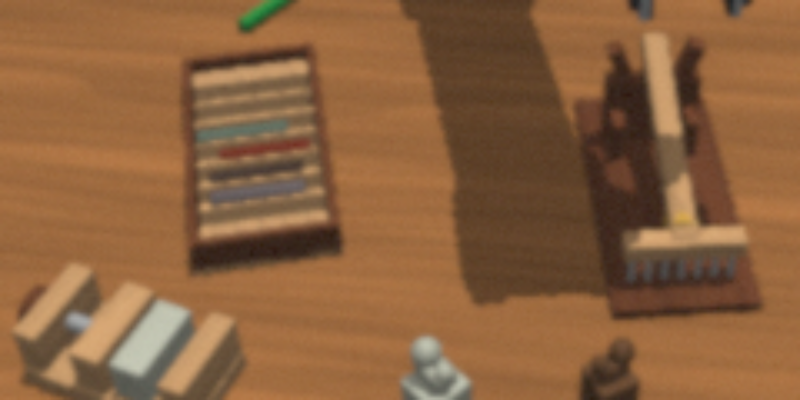

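The rake is back on its stand within about 1 mm (head at (685,245) px). The four blanks lie parallel in their own grooves at (245,130), (265,148), (255,170) and (260,190), and the bystanders have not moved.

```bash
python3 -c "
from h import *
print(ticket.hand_in())"
```

```text
the job is handed in; nothing more can be done
None
```

The job is handed in at about 19 s: all four blanks lie parallel in their own grooves, the rake is back on its stand within about 1 mm, and the bystanders and green look-alikes were never touched.

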